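Release a left-hand mixer clamp and weigh the blend

ROBOT

A 6-joint arm with a two-finger parallel gripper is mounted at the origin on the work surface. World frame = base frame: x ahead of the robot, y to its left, z up, the work surface at z = 0. Lengths are in m, angles in rad, forces in N, time in s.
With the tool pointing down it reaches from about 0.3 to 0.875 m from the base axis. Payload 6.4 kg.
Tool frame: the origin (TCP) lies at the very end of the fingers, on their centre line; the grasp point (between the pads) lies 19 mm behind it (manip.pinch_z is the distance from the TCP to the grasp point, in m); z points along the fingers, y is the line along which they close (so a half turn about z gives the same grasp; the last joint's range is limited). The gripper opens to 88 mm and grips with 3 to 60 N. Pads are 18 mm wide; open, the fingers measure 123 mm over their backs; the gripper's body (75 mm by 187 mm) begins 45 mm behind the grasp point.
Start: joints at [-1.391, 0.181, 1.607, -0, 1.354, -0.206], TCP at [0.216, -0.533, 0.239] pointing down, gripper open.
Joint ranges: [-2.99, 2.99], [-0.89, 2.07], [0.3, 2.58], [-1.14, 4.28], [0, 2.63], [-3.12, 3.12]. Speed limits (rad/s): [2.57, 2.57, 3.01, 3.14, 3.14, 3.14].

INTERFACE

Orientations are given as a rotation vector (axis times angle).
In Python, from bench import manip gives the robot as it stands.
- The arm moves only by the tool send_rows, never from a script. Its arguments are lists of equal length, an entry for each row: "dp": the shift along the tool's x, y, z in units of 30 mm (1.0 is 30 mm), a list of three; "twist": the turn, a rotation vector about the tool's x, y, z in units of 6 degrees (1.0 is 6 degrees), a list of three; "jaw": the finger opening in mm, from 0 to 88.1. A call has 1 to 8 rows; each row shifts and turns the commanded pose from where the row before left it, along the tool's axes as they then stand; what a row does not reach is not made up. A row lasts 1/12 s, in which the tool goes at most 41.7 mm and 7.16 degrees, less where a joint would pass 70% of its speed; a pose out of reach is approached as far as the arm can. A call is refused whole if a number of a shift passes 1 or a number of a turn 1, either way. A call with a gripper value outside its range is refused whole. The fingers move at their own pace and stop on an object; "grip_force" is the grip in N (left out, the last holds). Time passes only in rows, so rows that do not move let the fingers close. It gives the time, the measured TCP pose, the force, the opening and the grip force at its end, in the units of the state.
- manip.read_state(): the state, without advancing time (a new reading comes with each control period).
- manip.camera(name): name is "side" or "top" or "wrist"; returns a dict with "img" (384x512x3 uint8, red, green, blue), "range_z" (384x512 float32, m along the optical axis (not along the pixel's ray), 0 where there is no reading), "mtx" (3x3 intrinsics, pixels), "R" (3x3) and "t" (3): a world point X has camera coordinates R X + t. Camera axes: x right, y down, z forward; pixel columns grow to the right and rows downward; lengths in m; the calibration is good to about 2 mm. The wrist camera is an equidistant fisheye: a pixel r from the principal point sees the ray r / f radians off the axis. A picture is of the moment at which its call begins.
- manip.finish_job(): hands the job in; it is judged then, once.
The state is a dict: "t": time; "joint_positions": joint angles; "qvel": joint speeds; "tau": joint torques, N m; "tool_pos": TCP position; "tcp_rot": TCP orientation; "ft_force": force on the tool from outside, world axes, zero at the start; "torque": the same for the moment, N m; "opening": finger opening in m; "grasp_force": force on a finger pad.
Only numpy, scipy, OpenCV 4.12 (cv2) and the standard library are available. Lean on these libraries where they do the work, as an engineer would, in place of code of your own. Each camera call takes 0.05 s, during which the arm holds its last target. There are 200 camera calls.

TASK

The blend on the bench mixer has to be weighed. Undo the clamp lever on the mixer's spindle by pushing it round: its thread is left-handed, so it loosens clockwise seen from above; check by feel that it gives, never force it, and keep turning until it comes up softly against its end stop. Then draw the bottle carrier out level from under the clamp without forcing it, set it gently and upright on the scale with its bottle over the middle of the pan, let go, and leave everything else on the table alone.

Things in the scene. Friction and masses are not known exactly. Their poses are not given: they have to be found in the camera images.
- mixer: White bench mixer, a fixed box 215 x 145 mm, 60 mm high. Origin on the table under the spindle; its x axis points from the spindle along the carrier's seat. The box reaches 70 mm behind the spindle (-x), 145 mm ahead of it (+x) and 72.5 mm to either side. On top, on both sides of the carrier's tongue, are guide rails 5 mm high and 49 mm apart, from x = -10 to 75 mm.
- seat (a point): Point on the mixer's flat top (60 mm above the table), on the spindle's axis. The spindle is a fixed upright steel pin of 12 mm diameter. The clamp's flange starts 6.5 to 8 mm above this point and rises 2.5 mm per radian as the lever is turned clockwise.
- clamp_lever: Clamp lever on the spindle. Origin on the spindle's axis at the underside of its round steel flange (36 mm diameter, 5 mm thick; hub above it 24 mm diameter, top 30 mm above the origin); z up; x along the arm. The arm is a straight black bar 13 mm wide, 14 mm high, centred 21 mm above the origin, ending 83 mm from the axis. It turns on the vertical spindle and stays where it is left.
- lever_arm (a point): Point in the middle of the arm, 68 mm from the spindle's axis, a place to push. The arm starts on the mixer's right (-y) side, 0.3 to 1.5 rad clockwise of its -y axis, and swings clockwise past its -x axis. A steady side push of about 4 N here turns it; at a stop the force climbs steeply, and above 30 N it is being forced.
- lever_tip (a point): End of the lever's arm, 83 mm from the axis. Left-hand multi-start thread: clockwise from above loosens it. Anticlockwise it meets a dead stop within 0.6 rad. Clockwise it meets its hard end stop somewhere between 1.3 and 1.9 rad from where it starts; the place differs from day to day and has to be felt.
- carrier_cap (a point): Centre of the white ribbed cap (34 mm diameter, 26 mm high) of the dark bottle fixed in the loose bottle carrier; the place to grip it, from above, best with the fingers before and behind it along the mixer's x axis so that it cannot lean. 81 mm above the carrier's underside; the cap's top is 13 mm higher. Seated it is 95 mm from the spindle's axis.
- carrier_foot (a point): Point on the carrier's underside below the bottle's axis (bottle 38 mm diameter). The carrier is an aluminium plate 6 mm thick, lying flat on the mixer's top: a round foot of 60 mm diameter with a tongue 44 mm wide that reaches 121 mm along the carrier's -x axis to the spindle.
- carrier: The whole carrier (loose, 0.2 to 0.33 kg, balanced within 10 mm of the bottle); origin at carrier_foot, z up, tongue along -x, its x axis along the mixer's while seated. It comes out only along the mixer's +x axis, sliding on the mixer's top; once drawn 50 mm it is clear of the flange and may be lifted.
- fork (a point): Middle of the slot of the tongue's open fork (slot 16 mm wide, 34 mm long) around the spindle. The fork's two ends carry ridges 2.5 mm high that catch behind the clamp's flange; with the lever at its end stop they pass under it with about 2.5 mm to spare, so draw it out neither lifted nor pressed down nor leaning.
- scale: Grey table scale, fixed, 210 x 170 mm; origin on the table under its middle.
- pan (a point): Middle of the top face of the scale's round steel pan (150 mm diameter, top 62 mm above the table, 18 mm above the scale's case). The pan rides on a spring: it sinks 0.4 mm per N pressed on it, at most 6 mm.
- bottle_a: Bystander: loose dark bottle with white cap, 38 mm diameter, 88 mm high; origin at its foot. Leave alone.
- bottle_b: Bystander: loose dark bottle with white cap, 42 mm diameter, 96 mm high; origin at its foot. Leave alone.
- bottle_c: Bystander: loose dark bottle with white cap, 38 mm diameter, 88 mm high; origin at its foot. Leave alone.
- beaker: Bystander: loose glass cup, 60 mm diameter, 70 mm high. Leave alone.
- spare_cap: Bystander: loose white cap, 34 mm diameter, 24 mm high. Leave alone.
- tin: Bystander: loose aluminium tin, 70 mm diameter, 45 mm high. Leave alone.
Mind the look-alikes: they are no part of the job. What is shaped like the carrier but orange or yellow is not meant.

How it is judged:
By the outcome, as a careful person would: the job done as asked, in the order asked, and still so for the second after the job is handed in, with the robot touching nothing.
It also fails if it takes over 67 s, if anything falls off the work surface, if the arm or the gripper's body presses on something with over 40 N, if the wrist force passes 120 N, or if a joint passes its speed limit or range.

## Working session

There is one attempt and no reset: what is moved stays moved. The work goes in short steps, Python scripts to look and compute and a tool call to move; the robot and the scene stay as the last step left them, time stands still between calls to the robot, and variables do not carry over. Pictures are saved under pics/ and viewed, at most 10 in all, crops included, and the job is handed in when it is done.

Besides the shell and the picture viewer there is one more tool, called after ">>>" by a JSON object that holds its "method" and its "body". send_rows: Moves the arm, as the interface text tells. Its arguments: {"type":"object","properties":{"dp":{"type":"array","items":{"type":"array","items":{"type":"number"}}},"twist":{"type":"array","items":{"type":"array","items":{"type":"number"}}},"jaw":{"type":"array","items":{"type":"number"}},"grip_force":{"type":"number"}},"required":["dp","twist","jaw"]}

```bash
mkdir -p pics; ls; python3 - <<'E'
from bench import manip
import cv2,numpy as np
s=manip.read_state();print({k:np.round(v,3) for k,v in s.items()})
ims=[]
for n in("top","side"):
    c=manip.camera(n);np.savez(f"pics/{n}0.npz",**c)
    cv2.imwrite(f"pics/{n}0.png",c["img"][:,:,::-1])
    print(n,c["mtx"].round(1).tolist(),c["R"].round(3).tolist(),c["t"].round(3).tolist())
E
```

```text
pics
{'t': np.float64(0.0), 'joint_positions': array([-1.391,  0.182,  1.608, -0.   ,  1.354, -0.206]), 'qvel': array([ 0.001, -0.002,  0.   , -0.   , -0.001, -0.001]), 'tau': array([-1.0000e-03, -4.3386e+01, -3.4185e+01,  7.0000e-02,  3.9000e-02,
       -0.0000e+00]), 'tool_pos': array([ 0.216, -0.532,  0.238]), 'tcp_rot': array([-3.082, -0.602,  0.   ]), 'ft_force': array([-0.288, -0.51 ,  0.323]), 'torque': array([ 0.009, -0.026, -0.03 ]), 'grasp_force': np.float64(0.0), 'opening': np.float64(0.088)}
top [[365.5, 0.0, 255.9], [0.0, 365.5, 193.1], [0.0, 0.0, 1.0]] [[-0.001, -1.0, -0.016], [-0.994, 0.002, -0.109], [0.109, 0.015, -0.994]] [-0.031, 0.597, 1.155]
side [[451.6, 0.0, 259.2], [0.0, 451.6, 188.0], [0.0, 0.0, 1.0]] [[-0.952, -0.306, 0.004], [-0.224, 0.69, -0.688], [0.208, -0.656, -0.725]] [0.55, 0.258, 1.059]
```

View pics/top0.png

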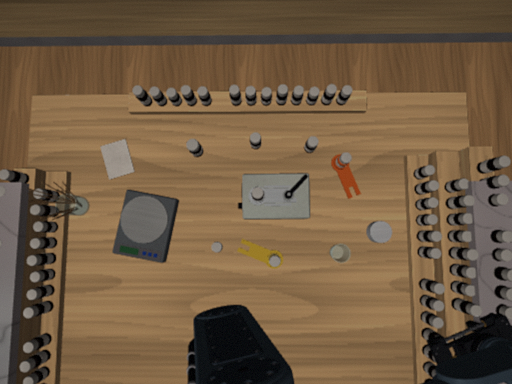

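View pics/side0.png

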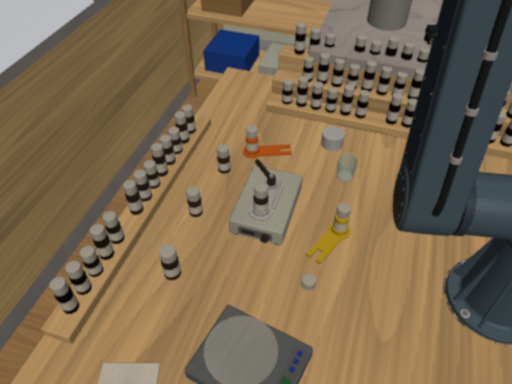

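Top view: the mixer is at about (275,196), with the cap at (257,194), the hub at (289,194) and the lever tip at (305,177). The pan is at (145,222). The orange and yellow decoys sit at (345,175) and (262,252). Next I'll measure from the depth data.

```bash
cat > h.py <<'E'
import numpy as np,cv2
def load(n): return dict(np.load(f"pics/{n}.npz"))
def cloud(c):
    z=c["range_z"].astype(float);v,u=np.mgrid[:z.shape[0],:z.shape[1]]
    K=c["mtx"];P=np.stack([(u-K[0,2])/K[0,0]*z,(v-K[1,2])/K[1,1]*z,z],-1)
    W=(P-c["t"])@c["R"];W[z<=0]=np.nan;return W
def proj(c,X):
    p=c["R"]@np.asarray(X)+c["t"];q=c["mtx"]@p;return q[:2]/q[2]
E
python3 - <<'E'
from h import *
np.set_printoptions(precision=4,suppress=True)
for n in("top0","side0"):
    c=load(n);W=cloud(c);z=W[...,2]
    print(n,"table z",np.nanmedian(z[(W[...,0]>.3)&(W[...,0]<.7)&(abs(W[...,1])<.3)]))
    reg=lambda x0,x1,y0,y1,z0,z1:(W[...,0]>x0)&(W[...,0]<x1)&(W[...,1]>y0)&(W[...,1]<y1)&(z>z0)&(z<z1)
    pt={"top0":[(257,194),(289,193),(305,178),(145,222)],"side0":[(261,188),(271,180),(258,163),(240,350)]}[n]
    for p in pt: print(p,W[p[1],p[0]])
    for nm,r,a in[("mixtop",W[pt[0][1],pt[0][0]],(.1,.2,.05,.066)),("cap",W[pt[0][1],pt[0][0]],(.03,.03,.145,.17)),("pan",W[pt[3][1],pt[3][0]],(.12,.12,.055,.07)),("hub",W[pt[1][1],pt[1][0]],(.1,.1,.075,.11))]:
        m=reg(r[0]-a[0],r[0]+a[0],r[1]-a[1],r[1]+a[1],a[2],a[3]);Q=W[m]
        print(nm,m.sum(),Q.mean(0),np.median(Q[:,2]),cv2.minAreaRect(Q[:,:2].astype(np.float32)))
        if nm=="hub": print(Q if len(Q)<60 else Q[::len(Q)//40])
c=load("top0");i=c["img"][150:275,100:340];j=load("side0")["img"][120:255,210:310]
a=cv2.resize(i,None,fx=3.3,fy=3.3,interpolation=2)[:,:,::-1]
cv2.imwrite("pics/tc.png",a)
cv2.imwrite("pics/sc.png",cv2.resize(j,None,fx=4.4,fy=4.4,interpolation=2)[:,:,::-1])
E
```

```text
top0 table z 0.00010405903624235646
(257, 194) [ 0.5803 -0.0368  0.1547]
(289, 193) [ 0.589  -0.134   0.1007]
(305, 178) [ 0.636  -0.1842  0.0946]
(145, 222) [0.5022 0.3175 0.0631]
mixtop 2516 [ 0.5821 -0.0934  0.0593] 0.059039688565073634 ((0.5841896533966064, -0.09438695013523102), (0.14473481476306915, 0.2132096290588379), 0.1528843343257904)
cap 111 [ 0.5835 -0.0367  0.1525] 0.1527849862993259 ((0.5837835669517517, -0.03690505772829056), (0.03307967260479927, 0.03330794349312782), 45.68790817260742)
pan 1742 [0.5102 0.3237 0.0609] 0.0609461363084368 ((0.5105656385421753, 0.3237769603729248), (0.14753708243370056, 0.14883998036384583), 28.97083854675293)
hub 168 [ 0.6026 -0.1396  0.0931] 0.09411880391924901 ((0.5908690690994263, -0.11698519438505173), (0.053117506206035614, 0.1692718118429184), 21.696212768554688)
[[ 0.6449 -0.1809  0.098 ]
 [ 0.6423 -0.1843  0.0946]
 [ 0.6391 -0.1811  0.095 ]
 [ 0.6361 -0.175   0.0946]
 [ 0.6365 -0.1877  0.0914]
 [ 0.6327 -0.1778  0.0963]
 [ 0.6292 -0.1682  0.0992]
 [ 0.6304 -0.1815  0.0907]
 [ 0.6263 -0.1715  0.0975]
 [ 0.6236 -0.1625  0.0947]
 
[... 2156 characters left out ...]
 0.5839 -0.1296  0.0973]
 [ 0.5855 -0.1259  0.0966]
 [ 0.5872 -0.1225  0.0955]
 [ 0.5892 -0.1202  0.0934]
 [ 0.5925 -0.1223  0.0865]
 [ 0.602  -0.1265  0.0756]
 [ 0.5774 -0.128   0.082 ]
 [ 0.5794 -0.1254  0.08  ]
 [ 0.5767 -0.126   0.0765]
 [ 0.6038 -0.0301  0.0972]
 [ 0.5924 -0.0196  0.1086]
 [ 0.5953 -0.0202  0.1032]
 [ 0.5711 -0.0261  0.1053]
 [ 0.5926 -0.02    0.1006]
 [ 0.5692 -0.0286  0.0995]
 [ 0.5898 -0.0196  0.0983]
 [ 0.569  -0.028   0.0965]
 [ 0.5898 -0.0195  0.0946]
 [ 0.5668 -0.0389  0.0816]
 [ 0.5845 -0.0193  0.0929]
 [ 0.5664 -0.0377  0.0792]
 [ 0.5795 -0.02    0.0902]
 [ 0.5638 -0.038   0.0759]
 [ 0.5725 -0.0231  0.0853]
 [ 0.5795 -0.0202  0.0822]
 [ 0.5766 -0.0195  0.0802]]
```

View pics/tc.png

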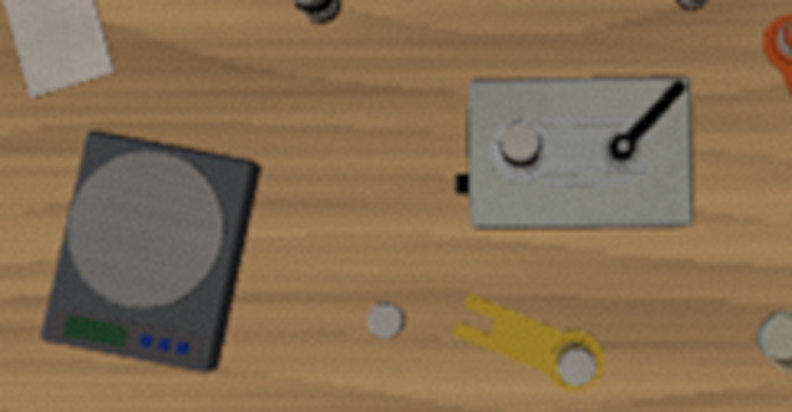

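View pics/sc.png

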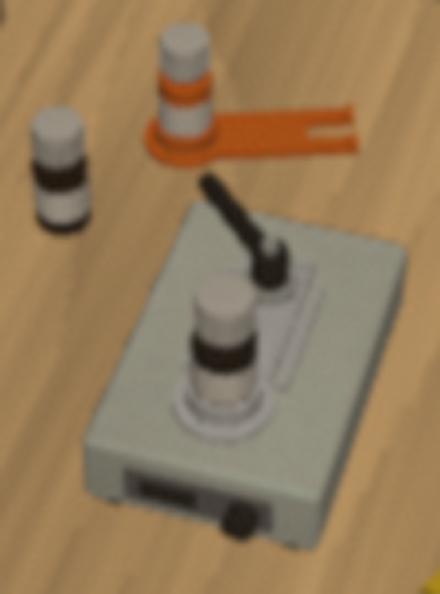

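The crops confirm the layout. The mixer's x axis lies along world +y, the lever points away from the robot and to the right, and the fork sits under the hub. Next I'll work out the approach pose for the closed fingers, on the anticlockwise side of the arm with tool y radial.

```bash
cat >> h.py <<'E'
from scipy.spatial.transform import Rotation as Ro
def plan(s,p,yaxis):
    "tool-frame shift (30 mm units) and z twist (6 deg units) to a tool-down pose with tool y along +-yaxis"
    R=Ro.from_rotvec(s["tcp_rot"]).as_matrix();d=R.T@(np.asarray(p)-s["tool_pos"])
    y=R.T@np.array([*yaxis,0]);y=y if y[1]>0 else -y
    return R, d/.03, np.degrees(np.arctan2(-y[0],y[1]))/6, np.degrees(np.arcsin(np.clip(R[:2,2],-1,1)))
E
python3 - <<'E'
from h import *
from bench import manip
np.set_printoptions(precision=4,suppress=True)
s=manip.read_state()
S=np.array([.585,-.1315])
for n in("top0","side0"):
    W=cloud(load(n));m=(abs(W[...,2]-.092)<.008)&(np.hypot(W[...,0]-S[0],W[...,1]-S[1])>.025)&(np.hypot(W[...,0]-S[0],W[...,1]-S[1])<.095)&(W[...,1]<-.13)
    Q=W[m][:,:2];l=cv2.fitLine(Q.astype(np.float32),cv2.DIST_HUBER,0,.01,.01).ravel();n_=np.array([-l[1],l[0]])
    print(m.sum(),"phi",np.arctan2(-l[1],l[0]),"line offset from S",(S-l[2:])@n_, "max r",np.sort(np.hypot(*(Q-S).T))[-3:], "topz",np.median(W[m][:,2]))
phi=.73;u=np.array([np.cos(phi),-np.sin(phi)]);tn=np.array([np.sin(phi),np.cos(phi)]) # tn: anticlockwise side
p=S+.068*u+.030*tn
print("start",p)
R,d,tw,tilt=plan(s,[*p,.16],u);print(R,"d",d,"tw",tw,tilt,"u in tool",R.T@[*u,0])
E
```

```text
76 phi 0.816391 line offset from S -0.0038446995268431317 max r [0.078  0.0803 0.0804] topz 0.09339558965742698
88 phi 0.75157213 line offset from S -0.0032762508673054927 max r [0.0795 0.0817 0.0823] topz 0.09407058529801957
start [ 0.6557 -0.1545]
[[ 0.9265  0.3763 -0.0003]
 [ 0.3763 -0.9265  0.0015]
 [ 0.0003 -0.0015 -1.    ]] d [18.3071 -6.1515  2.6123] tw -4.344781821247499 [-0.0167  0.088 ] u in tool [ 0.4394  0.8983 -0.0012]
```

>>> {"method": "send_rows", "body": {"dp": [[0.4,-0.13,0],[0.75,-0.25,0],[0.75,-0.25,0],[0.75,-0.25,0],[0.75,-0.25,0],[0.75,-0.25,0],[0.75,-0.25,0],[0.75,-0.25,0]], "twist": [[0,0,0],[0,0,0],[0,0,0],[0,0,0],[0,0,0],[0,0,0],[0,0,0],[0,0,0]], "jaw": [0,0,0,0,0,0,0,0]}}

```text
t: 0.77
tool_pos: [0.3534, -0.4149, 0.2385]
tcp_rot: [-3.083, -0.603, -0.0]
ft_force: [-0.0, -0.5, 0.2]
opening: 0.0369
grasp_force: 0.0
```

>>> {"method": "send_rows", "body": {"dp": [[0.75,-0.25,0],[0.75,-0.25,0],[0.75,-0.25,0],[0.75,-0.25,0],[0.75,-0.25,0],[0.75,-0.25,0],[0.75,-0.25,0],[0.75,-0.25,0]], "twist": [[0,0,0],[0,0,0],[0,0,0],[0,0,0],[0,0,0],[0,0,0],[0,0,0],[0,0,0]], "jaw": [0,0,0,0,0,0,0,0]}}

```text
t: 1.43
tool_pos: [0.4973, -0.2914, 0.2385]
tcp_rot: [-3.083, -0.603, 0.0]
ft_force: [0.6, 0.8, -0.1]
opening: 0.0007
grasp_force: 0.0
```

>>> {"method": "send_rows", "body": {"dp": [[0.75,-0.25,0.3],[0.75,-0.25,0.3],[0.75,-0.25,0.3],[0.75,-0.25,0.3],[0,0,0],[0,0,0],[0,0,0],[0,0,0]], "twist": [[0,0,0],[0,0,0],[0,0,0],[0,0,0],[0,0,-0.97],[0,0,-0.97],[0,0,-0.97],[0,0,-0.96]], "jaw": [0,0,0,0,0,0,0,0]}}

```text
t: 2.1
tool_pos: [0.5686, -0.2302, 0.2022]
tcp_rot: [-2.894, -1.219, 0.001]
ft_force: [-0.1, -1.0, -0.4]
opening: 0.0007
grasp_force: 0.0
```

```bash
python3 - <<'E'
from h import *
from bench import manip
np.set_printoptions(precision=4,suppress=True)
c=manip.camera("wrist");s=manip.read_state();np.savez("pics/w1.npz",**c)
cv2.imwrite("pics/w1.png",c["img"][:,:,::-1])
print(s["t"],s["tool_pos"],s["ft_force"],s["opening"],s["joint_positions"])
print(c["mtx"],c["R"],c["t"])
phi=.78;u=np.array([np.cos(phi),-np.sin(phi)])
print(plan(s,[.6555,-.1565,.078],u))
E
```

```text
2.15 [ 0.5685 -0.2304  0.2023] [-0.3391 -0.0706  0.3325] 0.00024308311641366652 [-0.5784  0.2982  1.5402  0.0002  1.3042  0.1898]
[[297.3186   0.     257.0531]
 [  0.     297.3186 192.7494]
 [  0.       0.       1.    ]] [[ 0.7152 -0.6989 -0.0021]
 [-0.6634 -0.6798  0.3128]
 [-0.2201 -0.2223 -0.9498]] [-0.5661  0.189   0.4308]
(array([[ 0.6949,  0.7191, -0.0008],
       [ 0.7191, -0.6949,  0.0008],
       [ 0.    , -0.0011, -1.    ]]), array([3.7866, 0.3782, 4.1424]), np.float64(0.11214065504120709), array([-0.0431,  0.0439]))
```

View pics/w1.png

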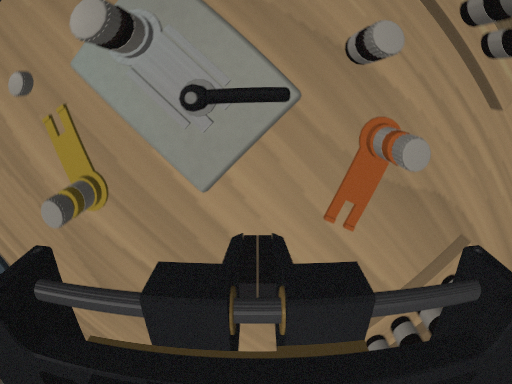

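The wrist view shows the hub at (195,97), the arm tip at (290,95) and the cap at (90,20). The arm is almost exactly along tool y. I'll convert these pixels with the fisheye model.

```bash
cat >> h.py <<'E'
def fish(c,u,v,z):
    "world point at height z seen by the fisheye pixel"
    K=c["mtx"];d=np.array([u-K[0,2],v-K[1,2]])/K[0,0];r=np.hypot(*d)
    ray=c["R"].T@np.array([*(np.sin(r)*d/r),np.cos(r)]);o=-c["R"].T@c["t"]
    return o+ray*(z-o[2])/ray[2]
E
python3 - <<'E'
from h import *
np.set_printoptions(precision=4,suppress=True)
c=load("w1")
print("hub",fish(c,193,97,.097));t=fish(c,290,95,.095);print("tip",t)
for px in[(235,88),(235,103),(265,88),(265,102)]: print(px,fish(c,*px,.095))
print("cap top",fish(c,90,20,.154))
E
```

```text
hub [ 0.5875 -0.1316  0.097 ]
tip [ 0.6466 -0.1883  0.095 ]
(235, 88) [ 0.6176 -0.1518  0.095 ]
(235, 103) [ 0.6086 -0.161   0.095 ]
(265, 88) [ 0.6355 -0.1695  0.095 ]
(265, 102) [ 0.6272 -0.1781  0.095 ]
cap top [ 0.5853 -0.0401  0.154 ]
```

>>> {"method": "send_rows", "body": {"dp": [[0.7,0.1,0],[0.8,0.1,0],[0.8,0.1,0.1],[0.8,0.1,0.4],[0.65,0,0.6],[0,0,0.8],[0,0,0.8],[0,0,0.8]], "twist": [[0,0,0.11],[0,0,0],[0,0,0],[0,0,0],[0,0,0],[0,0,0],[0,0,0],[0,0,0]], "jaw": [0,0,0,0,0,0,0,0]}}

```text
t: 2.82
tool_pos: [0.657, -0.1595, 0.0965]
tcp_rot: [-2.907, -1.192, -0.0]
ft_force: [-0.3, -0.1, -0.8]
opening: 0.0004
grasp_force: 0.0
```

>>> {"method": "send_rows", "body": {"dp": [[0,0,0.5],[0,0,0.15],[0,0,0],[-0.15,0,0],[-0.15,0,0],[0,0,0]], "twist": [[0,0,0],[0,0,0],[0,0,0],[0,0,0],[0,0,0],[0,0,0]], "jaw": [0,0,0,0,0,0]}}

```text
t: 3.32
tool_pos: [0.6511, -0.1683, 0.0802]
tcp_rot: [2.905, 1.192, 0.004]
ft_force: [0.2, -0.5, 0.5]
opening: 0.0003
grasp_force: 0.4
```

```bash
python3 - <<'E'
from h import *
from bench import manip
np.set_printoptions(precision=4,suppress=True)
s=manip.read_state();S=np.array([.586,-.131]);phi=.775;u=np.array([np.cos(phi),-np.sin(phi)]);tn=np.array([-u[1],u[0]])
d=s["tool_pos"][:2]-S;print(s["tool_pos"],"radial",d@u,"gap offset",d@tn,s["ft_force"])
E
```

```text
[ 0.6511 -0.1683  0.0802] radial 0.07260772342551414 gap offset 0.018896650459899054 [ 0.187  -0.4546  0.507 ]
```

>>> {"method": "send_rows", "body": {"dp": [[0,-0.15,0.2],[0,0,0],[-0.06,0,0],[-0.06,0,0],[-0.06,0,0],[-0.06,0,0]], "twist": [[0,0,0],[0,0,0],[0,0,0],[0,0,0],[0,0,0],[0,0,0]], "jaw": [0,0,0,0,0,0]}}

```text
t: 3.82
tool_pos: [0.6426, -0.1685, 0.0723]
tcp_rot: [-2.905, -1.194, -0.002]
ft_force: [3.3, 4.0, -1.1]
opening: 0.0004
grasp_force: 2.7
```

>>> {"method": "send_rows", "body": {"dp": [[-0.07,0.016,0],[-0.07,0.016,0],[-0.07,0.016,0],[-0.07,0.016,0]], "twist": [[0,0,0.29],[0,0,0.29],[0,0,0.29],[0,0,0.29]], "jaw": [0,0,0,0]}}

```text
t: 4.15
tool_pos: [0.6375, -0.1753, 0.0724]
tcp_rot: [-2.973, -1.013, -0.002]
ft_force: [1.9, 5.1, 1.6]
opening: 0.0
grasp_force: 2.5
```

>>> {"method": "send_rows", "body": {"dp": [[-0.113,0.026,0],[-0.113,0.026,0],[-0.113,0.026,0],[-0.113,0.026,0],[-0.113,0.026,0],[-0.113,0.026,0],[-0.113,0.026,0],[-0.113,0.026,0]], "twist": [[0,0,0.477],[0,0,0.477],[0,0,0.477],[0,0,0.477],[0,0,0.477],[0,0,0.477],[0,0,0.477],[0,0,0.477]], "jaw": [0,0,0,0,0,0,0,0]}}

```text
t: 4.82
tool_pos: [0.6172, -0.1938, 0.0729]
tcp_rot: [-3.116, -0.401, -0.004]
ft_force: [4.1, 3.5, 0.6]
opening: 0.0007
grasp_force: 2.5
```

```bash
cat > st.py <<'E'
from h import *
from bench import manip
np.set_printoptions(precision=4,suppress=True)
s=manip.read_state();S=np.array([.586,-.131]);R=Ro.from_rotvec(s["tcp_rot"]).as_matrix();u=R[:2,1];tn=R[:2,0]
d=s["tool_pos"][:2]-S;print(s["t"],s["tool_pos"],"radial",d@u,"offset",d@tn,"phi",np.arctan2(-u[1],u[0]),"f tool",R.T@s["ft_force"],"q",s["joint_positions"])
E
python3 st.py
```

```text
4.8167 [ 0.6172 -0.1938  0.0729] radial 0.06867525731238638 offset 0.014258026472799869 phi 1.3149073557553095 f tool [ 4.8621 -2.3037 -0.6222] q [-0.4882  0.5158  1.5274  0.0017  1.0964  0.8259]
```

>>> {"method": "send_rows", "body": {"dp": [[-0.113,0.024,0],[-0.113,0.024,0],[-0.113,0.024,0],[-0.113,0.024,0],[-0.113,0.024,0],[-0.113,0.024,0],[-0.113,0.024,0],[-0.113,0.024,0]], "twist": [[0,0,0.477],[0,0,0.477],[0,0,0.477],[0,0,0.477],[0,0,0.477],[0,0,0.477],[0,0,0.477],[0,0,0.477]], "jaw": [0,0,0,0,0,0,0,0]}}

```text
t: 5.48
tool_pos: [0.5914, -0.2025, 0.0733]
tcp_rot: [3.133, -0.226, 0.006]
ft_force: [5.6, 2.3, 0.4]
opening: 0.0003
grasp_force: 2.4
```

>>> {"method": "send_rows", "body": {"dp": [[-0.1,0.02,0],[-0.08,0.016,0],[-0.06,0.012,0],[-0.04,0.01,0]], "twist": [[0,0,0.42],[0,0,0.34],[0,0,0.25],[0,0,0.17]], "jaw": [0,0,0,0]}}

```text
t: 5.82
tool_pos: [0.5828, -0.2029, 0.0735]
tcp_rot: [3.113, -0.417, 0.007]
ft_force: [5.4, 1.6, 1.3]
opening: 0.0004
grasp_force: 2.2
```

```bash
python3 st.py
```

```text
5.8167 [ 0.5828 -0.2029  0.0735] radial 0.07023165687253546 offset 0.015901365966110824 phi 1.837227062924788 f tool [ 4.8192 -2.9992 -1.2344] q [-0.5275  0.458   1.6122  0.0009  1.0671  1.3093]
```

>>> {"method": "send_rows", "body": {"dp": [[-0.06,0.015,0],[-0.06,0.015,0],[-0.06,0.015,0],[-0.06,0.015,0],[-0.06,0.015,0],[-0.045,0.01,0]], "twist": [[0,0,0.25],[0,0,0.25],[0,0,0.25],[0,0,0.25],[0,0,0.25],[0,0,0.19]], "jaw": [0,0,0,0,0,0]}}

```text
t: 6.32
tool_pos: [0.5724, -0.2023, 0.0736]
tcp_rot: [3.073, -0.65, 0.007]
ft_force: [5.6, 1.4, 1.3]
opening: 0.0003
grasp_force: 2.2
```

>>> {"method": "send_rows", "body": {"dp": [[-0.045,0.01,0],[-0.045,0.01,0],[-0.023,0.005,0]], "twist": [[0,0,0.19],[0,0,0.19],[0,0,0.1]], "jaw": [0,0,0]}}

```text
t: 6.57
tool_pos: [0.569, -0.2016, 0.0736]
tcp_rot: [3.055, -0.727, 0.007]
ft_force: [5.0, 0.9, 1.8]
opening: 0.0005
grasp_force: 2.2
```

```bash
python3 st.py
```

```text
6.5667 [ 0.569  -0.2016  0.0736] radial 0.07072980724954227 offset 0.016647541891321775 phi 2.0379253283512244 f tool [ 4.1204 -3.0598 -1.7591] q [-0.5372  0.4323  1.6495  0.0005  1.055   1.5005]
```

>>> {"method": "send_rows", "body": {"dp": [[-0.025,0.006,0],[-0.025,0.006,0],[-0.025,0.006,0],[-0.025,0.006,0]], "twist": [[0,0,0.105],[0,0,0.105],[0,0,0.105],[0,0,0.105]], "jaw": [0,0,0,0]}}

```text
t: 6.9
tool_pos: [0.5661, -0.201, 0.0737]
tcp_rot: [3.039, -0.793, 0.008]
ft_force: [5.1, 0.4, 1.3]
opening: 0.0005
grasp_force: 2.2
```

>>> {"method": "send_rows", "body": {"dp": [[-0.025,0.006,0],[-0.025,0.006,0],[-0.025,0.006,0],[-0.025,0.006,0]], "twist": [[0,0,0.105],[0,0,0.105],[0,0,0.105],[0,0,0.105]], "jaw": [0,0,0,0]}}

```text
t: 7.23
tool_pos: [0.5632, -0.2002, 0.0737]
tcp_rot: [3.021, -0.86, 0.008]
ft_force: [5.4, 0.3, 1.5]
opening: 0.0001
grasp_force: 2.2
```

>>> {"method": "send_rows", "body": {"dp": [[-0.025,0.006,0],[-0.025,0.006,0],[-0.025,0.006,0],[-0.025,0.006,0]], "twist": [[0,0,0.105],[0,0,0.105],[0,0,0.105],[0,0,0.105]], "jaw": [0,0,0,0]}}

```text
t: 7.57
tool_pos: [0.5604, -0.1993, 0.0737]
tcp_rot: [3.001, -0.926, 0.008]
ft_force: [5.2, -0.4, 1.4]
opening: 0.0005
grasp_force: 2.1
```

>>> {"method": "send_rows", "body": {"dp": [[-0.025,0.006,0],[-0.025,0.006,0],[-0.025,0.006,0],[-0.025,0.006,0]], "twist": [[0,0,0.105],[0,0,0.105],[0,0,0.105],[0,0,0.105]], "jaw": [0,0,0,0]}}

```text
t: 7.9
tool_pos: [0.5575, -0.1983, 0.0738]
tcp_rot: [2.98, -0.992, 0.008]
ft_force: [5.2, -1.5, 2.2]
opening: 0.0002
grasp_force: 2.1
```

>>> {"method": "send_rows", "body": {"dp": [[-0.025,0.006,0],[-0.025,0.006,0],[-0.025,0.006,0],[-0.025,0.006,0]], "twist": [[0,0,0.105],[0,0,0.105],[0,0,0.105],[0,0,0.105]], "jaw": [0,0,0,0]}}

```text
t: 8.23
tool_pos: [0.5547, -0.1971, 0.0738]
tcp_rot: [2.957, -1.057, 0.009]
ft_force: [5.4, 0.3, 1.4]
opening: 0.0006
grasp_force: 2.1
```

>>> {"method": "send_rows", "body": {"dp": [[-0.025,0.006,0],[-0.025,0.006,0],[-0.025,0.006,0],[-0.025,0.006,0]], "twist": [[0,0,0.105],[0,0,0.105],[0,0,0.105],[0,0,0.105]], "jaw": [0,0,0,0]}}

```text
t: 8.57
tool_pos: [0.5532, -0.1965, 0.0742]
tcp_rot: [2.933, -1.122, 0.014]
ft_force: [9.9, -4.2, -0.4]
opening: 0.0005
grasp_force: 4.8
```

```bash
python3 st.py
```

```text
8.5667 [ 0.5532 -0.1965  0.0742] radial 0.07066348117915996 offset 0.019263758539682624 phi 2.3015971535319912 f tool [10.2095 -3.4929  0.4981] q [-0.5434  0.3979  1.6975  0.0002  1.0372  1.7581]
```

>>> {"method": "send_rows", "body": {"dp": [[-0.02,0,0],[-0.02,0,0],[0,0,0]], "twist": [[0,0,0],[0,0,0],[0,0,0]], "jaw": [0,0,0]}}

```text
t: 8.82
tool_pos: [0.553, -0.1963, 0.0744]
tcp_rot: [2.933, -1.121, 0.017]
ft_force: [12.0, -4.2, -3.5]
opening: 0.0002
grasp_force: 5.9
```

```bash
python3 st.py
```

```text
8.8167 [ 0.553  -0.1963  0.0744] radial 0.07063725316337528 offset 0.018989089225787698 phi 2.301155184096877 f tool [11.7515 -4.8823  3.6234] q [-0.5432  0.396   1.6996 -0.      1.0349  1.758 ]
```

The force climbed from 5 to 12 N and the tool stopped moving, so the lever is at its end stop after about 1.5 rad. I'll back off, rise and go above the cap.

>>> {"method": "send_rows", "body": {"dp": [[0.2,0,0],[0.4,0,0],[0,0,-0.6],[0,0,-0.9],[0,0,-0.9],[0,0,-0.9],[0,0,-0.9],[0,0,-0.3]], "twist": [[0,0,0],[0,0,0],[0,0,0],[0,0,0],[0,0,0],[0,0,0],[0,0,0],[0,0,0]], "jaw": [0,0,0,0,0,0,20,88]}}

```text
t: 9.48
tool_pos: [0.564, -0.207, 0.212]
tcp_rot: [2.933, -1.12, 0.01]
ft_force: [0.1, -0.2, 0.8]
opening: 0.0116
grasp_force: 0.0
```

>>> {"method": "send_rows", "body": {"dp": [[0,0,0],[0,0,0],[0,0,0],[0,0,0],[0,0,0],[0,0,0],[0,0,0],[0,0,0]], "twist": [[0,0,-0.9],[0,0,-0.9],[0,0,-0.9],[0,0,-0.9],[0,0,-0.9],[0,0,-0.9],[0,0,-0.9],[0,0,-0.68]], "jaw": [88,88,88,88,88,88,88,88]}}

```text
t: 10.15
tool_pos: [0.5618, -0.2056, 0.206]
tcp_rot: [-3.141, -0.009, 0.003]
ft_force: [-0.6, -0.3, -0.7]
opening: 0.0649
grasp_force: 0.0
```

```bash
python3 - <<'E'
from h import *
from bench import manip
np.set_printoptions(precision=4,suppress=True)
c=manip.camera("wrist");s=manip.read_state();np.savez("pics/w2.npz",**c);cv2.imwrite("pics/w2.png",c["img"][:,:,::-1])
print(s["t"],s["tool_pos"],s["opening"]);print(plan(s,[.585,-.037,.20],[0,-1]))
E
```

```text
10.2 [ 0.5618 -0.2055  0.206 ] 0.06912778557237287
(array([[ 1.    ,  0.0089, -0.0017],
       [ 0.0089, -1.    ,  0.0004],
       [-0.0017, -0.0005, -1.    ]]), array([ 0.823 , -5.6105,  0.2017]), np.float64(0.08528865128033336), array([-0.0998,  0.0253]))
```

View pics/w2.png

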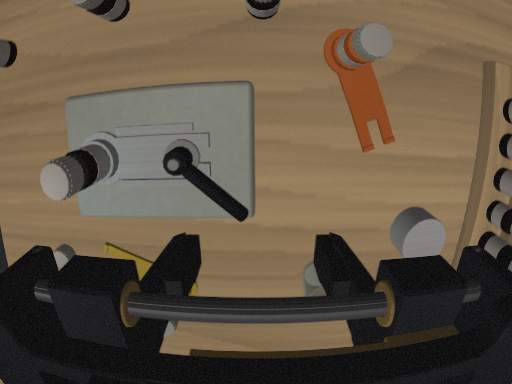

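The lever now points down-right, from the hub at (177,160) to the tip at (243,217), so it has turned. The cap is at (56,180).

>>> {"method": "send_rows", "body": {"dp": [[0.1,-0.6,0],[0.1,-0.75,0],[0.1,-0.75,0],[0.1,-0.75,0],[0.1,-0.75,0],[0.1,-0.75,0],[0.1,-0.75,0],[0.1,-0.5,0]], "twist": [[0,0,0.085],[0,0,0],[0,0,0],[0,0,0],[0,0,0],[0,0,0],[0,0,0],[0,0,0]], "jaw": [88,88,88,88,88,88,88,88]}}

```text
t: 10.87
tool_pos: [0.5871, -0.0358, 0.2063]
tcp_rot: [-3.141, 0.014, 0.002]
ft_force: [-0.1, 0.2, -0.1]
opening: 0.0881
grasp_force: 0.0
```

```bash
python3 - <<'E'
from h import *
from bench import manip
np.set_printoptions(precision=4,suppress=True)
c=manip.camera("wrist");s=manip.read_state();np.savez("pics/w3.npz",**c);cv2.imwrite("pics/w3.png",c["img"][:,:,::-1])
print(s["t"],s["tool_pos"],s["opening"]);print(plan(s,[.585,-.037,.20],[0,-1]))
w=load("w2");print("w2 cap",fish(w,56,180,.154),"hub",fish(w,177,160,.101))
# mixer edge orientation, w2
for px in[(90,98),(247,82),(82,215),(247,219)]:print(px,fish(w,*px,.06))
E
```

```text
10.9167 [ 0.5874 -0.0338  0.2064] 0.08809705875630179
(array([[ 1.    , -0.0072, -0.001 ],
       [-0.0072, -1.    ,  0.0016],
       [-0.0011, -0.0016, -1.    ]]), array([-0.0806,  0.1068,  0.2117]), np.float64(-0.06858314754488941), array([-0.06  ,  0.0903]))
w2 cap [ 0.5871 -0.0392  0.154 ] hub [ 0.5896 -0.1337  0.101 ]
(90, 98) [ 0.6523 -0.024   0.06  ]
(247, 82) [ 0.6582 -0.1944  0.06  ]
(82, 215) [0.5161 0.0077 0.06  ]
(247, 219) [ 0.5161 -0.1941  0.06  ]
```

View pics/w3.png

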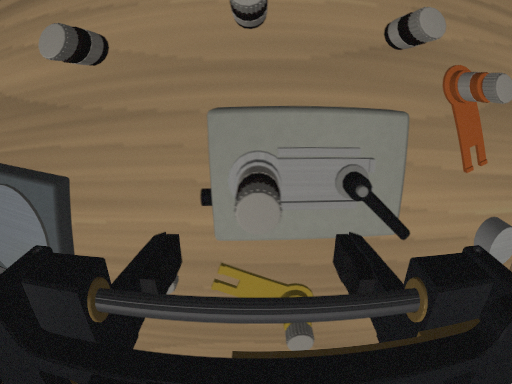

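The cap top is at (258,210), midway between the fingers. I'll triangulate its height from the two wrist views.

```bash
python3 - <<'E'
from h import *
np.set_printoptions(precision=4,suppress=True)
a,b=load("w2"),load("w3")
for z in(.145,.15,.154,.16): print(z,fish(a,56,180,z)[:2],fish(b,258,210,z)[:2])
print("hub",fish(b,357,184,.102))
for px in[(218,108),(400,112),(220,238),(400,236)]:print(px,fish(b,*px,.06))
E
```

```text
0.145 [ 0.5846 -0.0317] [ 0.5856 -0.0357]
0.15 [ 0.586  -0.0359] [ 0.5876 -0.0358]
0.154 [ 0.5871 -0.0392] [ 0.5892 -0.0358]
0.16 [ 0.5888 -0.0442] [ 0.5916 -0.0358]
hub [ 0.5927 -0.1264  0.102 ]
(218, 108) [0.6587 0.0026 0.06  ]
(400, 112) [ 0.6593 -0.1858  0.06  ]
(220, 238) [0.5186 0.0068 0.06  ]
(400, 236) [ 0.5151 -0.2054  0.06  ]
```

>>> {"method": "send_rows", "body": {"dp": [[0,0.067,0.3],[0,0,0.5],[0,0,0.6],[0,0,0.6],[0,0,0.5],[0,0,0.31],[0,0,0],[0,0,0]], "twist": [[0,0,-0.07],[0,0,0],[0,0,0],[0,0,0],[0,0,0],[0,0,0],[0,0,0],[0,0,0]], "jaw": [88,88,88,88,88,88,60,46]}}

```text
t: 11.58
tool_pos: [0.5871, -0.0404, 0.1222]
tcp_rot: [-3.141, 0.002, 0.002]
ft_force: [0.0, 0.1, 0.5]
opening: 0.0763
grasp_force: 0.0
```

```bash
python3 - <<'E'
from h import *
from bench import manip
np.set_printoptions(precision=4,suppress=True)
s=manip.read_state();print(s["t"],s["ft_force"],s["torque"],s["opening"]);print(s["tool_pos"],plan(s,[.587,-.0358,.122],[0,-1]))
E
```

```text
11.5833 [0.042  0.0789 0.5047] [0.0257 0.0312 0.0208] 0.07630589567997961
[ 0.5871 -0.0404  0.1222] (array([[ 1.    , -0.0014, -0.0015],
       [-0.0014, -1.    ,  0.0002],
       [-0.0015, -0.0001, -1.    ]]), array([-0.0029, -0.1518,  0.0058]), np.float64(-0.01340594595315521), array([-0.0875,  0.0087]))
```

>>> {"method": "send_rows", "body": {"dp": [[0,-0.15,0],[0,0,0],[0,0,0],[0,0,0]], "twist": [[0,0,0],[0,0,0],[0,0,0],[0,0,0]], "jaw": [50,42,40,40], "grip_force": 5}}

```text
t: 11.92
tool_pos: [0.5881, -0.0351, 0.1238]
tcp_rot: [3.141, 0.0, 0.002]
ft_force: [-0.6, -0.4, 0.5]
opening: 0.0495
grasp_force: 0.0
```

>>> {"method": "send_rows", "body": {"dp": [[0,0,0],[0,0,0],[0,0,0],[0,0,0]], "twist": [[0,0,0],[0,0,0],[0,0,0],[0,0,0]], "jaw": [38,36,34,32], "grip_force": 5}}

```text
t: 12.25
tool_pos: [0.5879, -0.0356, 0.1233]
tcp_rot: [3.141, -0.001, 0.001]
ft_force: [-0.9, -2.1, 2.7]
opening: 0.0335
grasp_force: 5.0
```

>>> {"method": "send_rows", "body": {"dp": [[0,0,0],[0,0,0],[0,0,0],[0,0,0]], "twist": [[0,0,0],[0,0,0],[0,0,0],[0,0,0]], "jaw": [28,28,28,28], "grip_force": 25}}

```text
t: 12.58
tool_pos: [0.5879, -0.0355, 0.1233]
tcp_rot: [3.141, -0.001, 0.001]
ft_force: [-0.6, -3.2, 3.5]
opening: 0.033
grasp_force: 25.0
```

>>> {"method": "send_rows", "body": {"dp": [[0,-0.04,0],[0,-0.06,0],[0,-0.06,0],[0,-0.06,0]], "twist": [[0,0,0],[0,0,0],[0,0,0],[0,0,0]], "jaw": [28,28,28,28]}}

```text
t: 12.92
tool_pos: [0.5879, -0.0286, 0.1233]
tcp_rot: [3.141, -0.0, 0.001]
ft_force: [-0.4, -3.9, 4.7]
opening: 0.0329
grasp_force: 25.0
```

>>> {"method": "send_rows", "body": {"dp": [[0,-0.06,-0.02],[0,-0.06,-0.01],[0,-0.06,0],[0,-0.06,0]], "twist": [[0,0,0],[0,0,0],[0,0,0],[0,0,0]], "jaw": [28,28,28,28]}}

```text
t: 13.25
tool_pos: [0.5872, -0.0207, 0.1233]
tcp_rot: [-3.141, 0.0, 0.002]
ft_force: [0.5, -1.4, 0.8]
opening: 0.0337
grasp_force: 25.0
```

```bash
python3 - <<'E'
from h import *
from bench import manip
np.set_printoptions(precision=4,suppress=True)
s=manip.read_state();print(s["t"],s["ft_force"],s["torque"],s["tool_pos"],plan(s,[.587,-.0358,.122],[0,-1]))
E
```

```text
13.25 [ 0.5156 -1.3965  0.7884] [-0.3676  0.0632  0.0229] [ 0.5872 -0.0207  0.1233] (array([[ 1.    , -0.    , -0.001 ],
       [-0.    , -1.    ,  0.0005],
       [-0.001 , -0.0005, -1.    ]]), array([-0.0052,  0.5026,  0.0437]), np.float64(-0.0004368329274122002), array([-0.0594,  0.0308]))
```

>>> {"method": "send_rows", "body": {"dp": [[0,-0.08,0],[0,-0.09,0],[0,-0.09,0],[0,-0.09,0],[0,-0.09,0],[0,-0.09,0]], "twist": [[0,0,0],[0,0,0],[0,0,0],[0,0,0],[0,0,0],[0,0,0]], "jaw": [28,28,28,28,28,28]}}

```text
t: 13.75
tool_pos: [0.5871, -0.0047, 0.1233]
tcp_rot: [-3.141, 0.0, 0.002]
ft_force: [0.2, -0.5, -2.3]
opening: 0.033
grasp_force: 25.0
```

>>> {"method": "send_rows", "body": {"dp": [[0,-0.08,0.01],[0,-0.1,0],[0,-0.1,0],[0,-0.1,0],[0,-0.1,0],[0,-0.1,0]], "twist": [[0,0,0],[0,0,0],[0,0,0],[0,0,0],[0,0,0],[0,0,0]], "jaw": [28,28,28,28,28,28]}}

```text
t: 14.25
tool_pos: [0.5876, 0.0123, 0.1235]
tcp_rot: [-3.142, 0.0, 0.0]
ft_force: [0.0, 0.2, -2.3]
opening: 0.0333
grasp_force: 25.0
```

>>> {"method": "send_rows", "body": {"dp": [[0,-0.1,0],[0,-0.1,0],[0,-0.1,0],[0,-0.1,0],[0,-0.03,0],[0,0,0]], "twist": [[0,0,0],[0,0,0],[0,0,0],[0,0,0],[0,0,0],[0,0,0]], "jaw": [28,28,28,28,28,28]}}

```text
t: 14.75
tool_pos: [0.5876, 0.0252, 0.1235]
tcp_rot: [-3.142, -0.0, 0.0]
ft_force: [-0.4, 0.7, -1.5]
opening: 0.0332
grasp_force: 25.0
```

```bash
python3 - <<'E'
from h import *
from bench import manip
np.set_printoptions(precision=4,suppress=True)
s=manip.read_state();print(s["t"],s["ft_force"],s["torque"],s["tool_pos"],plan(s,[.587,-.0358,.122],[0,-1]))
E
```

```text
14.75 [-0.3998  0.6747 -1.5466] [-0.004   0.0145  0.0103] [0.5876 0.0252 0.1235] (array([[ 1.    ,  0.0001, -0.    ],
       [ 0.0001, -1.    ,  0.    ],
       [-0.    , -0.    , -1.    ]]), array([-0.0192,  2.033 ,  0.0502]), np.float64(0.0008595977642954479), array([-0.0015,  0.0001]))
```

>>> {"method": "send_rows", "body": {"dp": [[0,0,-0.05],[0,0,-0.15],[0,0,-0.3],[0,0,-0.4],[0,0,-0.4],[0,0,-0.2],[0,0,0]], "twist": [[0,0,0],[0,0,0],[0,0,0],[0,0,0],[0,0,0],[0,0,0],[0,0,0]], "jaw": [28,28,28,28,28,28,28]}}

```text
t: 15.33
tool_pos: [0.5892, 0.0246, 0.1716]
tcp_rot: [3.141, -0.0, 0.008]
ft_force: [1.1, 0.1, -2.2]
opening: 0.0333
grasp_force: 25.0
```

```bash
python3 - <<'E'
from h import *
from bench import manip
np.set_printoptions(precision=4,suppress=True)
c=manip.camera("side");s=manip.read_state();cv2.imwrite("pics/s2.png",c["img"][:,:,::-1])
print(s["t"],s["ft_force"],s["torque"],s["opening"],s["tool_pos"],s["joint_positions"],plan(s,[.512,.324,.168],[0,-1])[1:])
E
```

```text
15.3833 [ 0.5385 -0.189  -3.0091] [0.0107 0.0496 0.028 ] 0.033317565621913334 [0.5886 0.0247 0.1703] [-0.1593  0.2777  1.635   0.      1.2257  1.4118] (array([-2.5554, -9.9749,  0.063 ]), np.float64(-0.003203704553487934), array([ 0.1785, -0.028 ]))
```

View pics/s2.png

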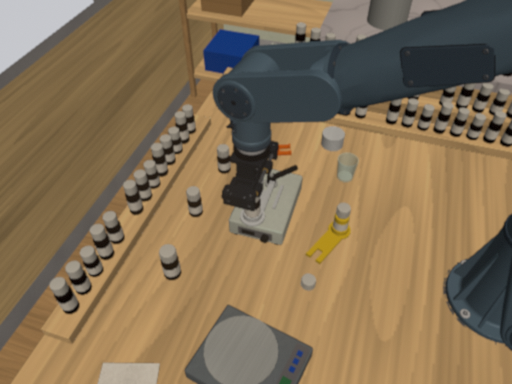

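The side view shows the gripper at (255,195) holding the carrier above the mixer, and the scale at (248,350). The path between them is clear.

>>> {"method": "send_rows", "body": {"dp": [[-0.05,-0.2,0],[-0.1,-0.4,0],[-0.15,-0.6,0],[-0.17,-0.65,0],[-0.17,-0.65,0],[-0.17,-0.65,0],[-0.17,-0.65,0],[-0.17,-0.65,0]], "twist": [[0,0,0],[0,0,0],[0,0,0],[0,0,0],[0,0,0],[0,0,0],[0,0,0],[0,0,0]], "jaw": [28,28,28,28,28,28,28,28]}}

```text
t: 16.05
tool_pos: [0.5517, 0.1604, 0.1676]
tcp_rot: [-3.141, -0.0, 0.003]
ft_force: [0.8, 0.1, -3.1]
opening: 0.0332
grasp_force: 25.0
```

>>> {"method": "send_rows", "body": {"dp": [[-0.17,-0.65,0],[-0.17,-0.65,0],[-0.17,-0.65,0],[-0.17,-0.65,0],[-0.17,-0.65,0],[-0.17,-0.65,0],[-0.15,-0.6,0],[-0.1,-0.4,0]], "twist": [[0,0,0],[0,0,0],[0,0,0],[0,0,0],[0,0,0],[0,0,0],[0,0,0],[0,0,0]], "jaw": [28,28,28,28,28,28,28,28]}}

```text
t: 16.72
tool_pos: [0.5132, 0.3078, 0.1677]
tcp_rot: [-3.141, -0.002, 0.003]
ft_force: [-0.6, -0.3, -2.9]
opening: 0.0331
grasp_force: 25.0
```

>>> {"method": "send_rows", "body": {"dp": [[-0.05,-0.2,0],[0,-0.05,0],[0,0,0],[0,0,0],[0,0,0],[0,0,0]], "twist": [[0,0,0],[0,0,0],[0,0,0],[0,0,0],[0,0,0],[0,0,0]], "jaw": [28,28,28,28,28,28]}}

```text
t: 17.22
tool_pos: [0.5139, 0.3121, 0.1685]
tcp_rot: [3.141, -0.003, -0.0]
ft_force: [0.9, 0.5, -3.3]
opening: 0.0331
grasp_force: 25.0
```

```bash
python3 - <<'E'
from h import *
from bench import manip
np.set_printoptions(precision=4,suppress=True)
s=manip.read_state()
print(s["t"],s["ft_force"],s["torque"],s["opening"],s["tool_pos"],s["joint_positions"],plan(s,[.512,.324,.145],[0,-1]))
E
```

```text
17.2167 [ 0.9285  0.4816 -3.2595] [ 0.0358  0.0532 -0.0254] 0.033148852827398406 [0.5139 0.3121 0.1685] [ 0.3486  0.3072  1.6012 -0.0001  1.2332  1.921 ] (array([[ 1.    , -0.0016, -0.    ],
       [-0.0016, -1.    , -0.0001],
       [-0.    ,  0.0001, -1.    ]]), array([-0.0655, -0.3964,  0.7839]), np.float64(-0.015233913601103466), array([-0.0012, -0.0056]))
```

>>> {"method": "send_rows", "body": {"dp": [[-0.05,-0.2,0],[0,-0.2,0],[0,0,0.2],[0,0,0.3],[0,0,0.3],[0,0,0.25],[0,0,0.15],[0,0,0]], "twist": [[0,0,0],[0,0,0],[0,0,0],[0,0,0],[0,0,0],[0,0,0],[0,0,0],[0,0,0]], "jaw": [28,28,28,28,28,28,28,28]}}

```text
t: 17.88
tool_pos: [0.511, 0.3243, 0.1304]
tcp_rot: [3.14, -0.001, -0.005]
ft_force: [0.0, -0.2, -2.8]
opening: 0.0329
grasp_force: 25.0
```

```bash
python3 - <<'E'
from h import *
from bench import manip
np.set_printoptions(precision=4,suppress=True)
for n in("top","wrist"):
    c=manip.camera(n);np.savez(f"pics/{n}4.npz",**c)
s=manip.read_state()
print(s["t"],s["ft_force"],s["opening"],s["tool_pos"],plan(s,[.512,.324,.1255],[0,-1])[1:])
cv2.imwrite("pics/w4.png",c["img"][:,:,::-1])
E
```

```text
17.9833 [ 0.5542  0.7368 -2.7298] 0.03269601687343195 [0.512  0.3248 0.1321] (array([0.001 , 0.0252, 0.2208]), np.float64(-0.004011639034187099), array([-0.0397, -0.0172]))
```

View pics/w4.png

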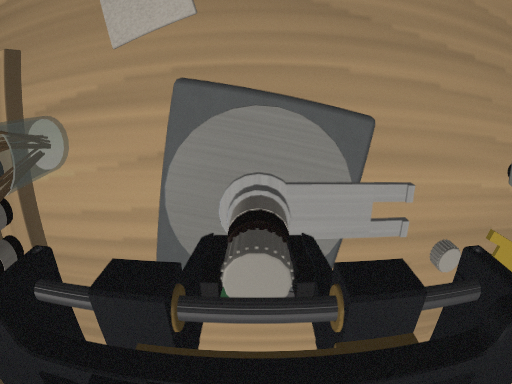

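The carrier hangs level. Its bottle, on column 257, is centred over the pan, whose edges are at columns 165 and 353 and top at row 105. Now lowering gently.

>>> {"method": "send_rows", "body": {"dp": [[0,0,0.05],[0,0,0.05],[0,0,0.04],[0,0,0.03],[0,0,0.02],[0,0,0]], "twist": [[0,0,0],[0,0,0],[0,0,0],[0,0,0],[0,0,0],[0,0,0]], "jaw": [28,28,28,28,28,28]}}

```text
t: 18.48
tool_pos: [0.512, 0.3249, 0.1268]
tcp_rot: [3.142, -0.0, -0.0]
ft_force: [-0.4, -0.1, -2.4]
opening: 0.0331
grasp_force: 25.0
```

```bash
python3 - <<'E'
from h import *
from bench import manip
np.set_printoptions(precision=4,suppress=True)
s=manip.read_state();print(s["ft_force"],s["tool_pos"],plan(s,[.512,.324,.125],[0,-1])[1:])
w=load("wrist4")
for px in[(165,190),(353,190),(262,105)]:print(fish(w,*px,.062))
E
```

```text
[-0.4027 -0.1405 -2.4327] [0.512  0.3249 0.1268] (array([-0.0011,  0.0296,  0.0585]), np.float64(-0.0027778503132735188), array([-0.0047, -0.0023]))
[0.5233 0.3978 0.062 ]
[0.5232 0.2495 0.062 ]
[0.5872 0.3217 0.062 ]
```

>>> {"method": "send_rows", "body": {"dp": [[0,0,0.02],[0,0,0.02],[0,0,0.015],[0,0,0]], "twist": [[0,0,0],[0,0,0],[0,0,0],[0,0,0]], "jaw": [28,28,28,28]}}

```text
t: 18.82
tool_pos: [0.5122, 0.3249, 0.1252]
tcp_rot: [-3.142, 0.0, -0.0]
ft_force: [-0.1, 0.4, -2.4]
opening: 0.033
grasp_force: 25.0
```

>>> {"method": "send_rows", "body": {"dp": [[0,0,0.015],[0,0,0.01],[0,0,0.01],[0,0,0]], "twist": [[0,0,0],[0,0,0],[0,0,0],[0,0,0]], "jaw": [28,28,28,28]}}

```text
t: 19.15
tool_pos: [0.5123, 0.3249, 0.1244]
tcp_rot: [-3.142, 0.001, -0.001]
ft_force: [-0.2, -0.7, 0.5]
opening: 0.0329
grasp_force: 25.0
```

>>> {"method": "send_rows", "body": {"dp": [[0,0,0],[0,0,0]], "twist": [[0,0,0],[0,0,0]], "jaw": [28,28], "grip_force": 6}}

```text
t: 19.32
tool_pos: [0.5122, 0.3249, 0.1243]
tcp_rot: [-3.142, 0.001, -0.001]
ft_force: [-0.1, -1.4, -0.8]
opening: 0.0337
grasp_force: 6.0
```

>>> {"method": "send_rows", "body": {"dp": [[0,0,0],[0,0,0],[0,0,0]], "twist": [[0,0,0],[0,0,0],[0,0,0]], "jaw": [28,28,28], "grip_force": 3}}

```text
t: 19.57
tool_pos: [0.5122, 0.3249, 0.1242]
tcp_rot: [3.142, -0.001, 0.0]
ft_force: [-1.4, -0.8, 0.1]
opening: 0.0339
grasp_force: 3.0
```

Force is about zero, so the pan carries the weight. Opening slowly.

>>> {"method": "send_rows", "body": {"dp": [[0,0,0],[0,0,0],[0,0,0],[0,0,0],[0,0,0],[0,0,0],[0,0,0],[0,0,0]], "twist": [[0,0,0],[0,0,0],[0,0,0],[0,0,0],[0,0,0],[0,0,0],[0,0,0],[0,0,0]], "jaw": [35,36,38,41,46,55,65,75]}}

```text
t: 20.23
tool_pos: [0.5121, 0.3249, 0.1242]
tcp_rot: [-3.141, 0.0, -0.0]
ft_force: [-0.9, -0.2, -0.8]
opening: 0.0637
grasp_force: 0.0
```

>>> {"method": "send_rows", "body": {"dp": [[0,0,-0.1],[0,0,-0.3],[0,0,-0.6],[0,0,-0.8],[0,0,-0.8],[0,0,-0.8],[0,0,-0.4],[0,0,0]], "twist": [[0,0,0],[0,0,0],[0,0,0],[0,0,0],[0,0,0],[0,0,0],[0,0,0],[0,0,0]], "jaw": [75,75,75,75,75,75,75,75]}}

```text
t: 20.9
tool_pos: [0.514, 0.3257, 0.2425]
tcp_rot: [-3.139, 0.0, -0.01]
ft_force: [-0.4, 0.9, 0.4]
opening: 0.0745
grasp_force: 0.0
```

```bash
python3 - <<'E'
from h import *
from bench import manip
np.set_printoptions(precision=4,suppress=True)
w=manip.camera("wrist");c=manip.camera("side");s=manip.read_state();print(s["t"],s["ft_force"],s["tool_pos"],s["opening"])
cv2.imwrite("pics/end.png",np.vstack([cv2.resize(w["img"],(400,300)),cv2.resize(c["img"],(400,300))])[:,:,::-1])
E
```

```text
21.0 [ 0.4391 -0.2628 -0.7188] [0.512  0.3249 0.238 ] 0.07513465271436667
```

View pics/end.png

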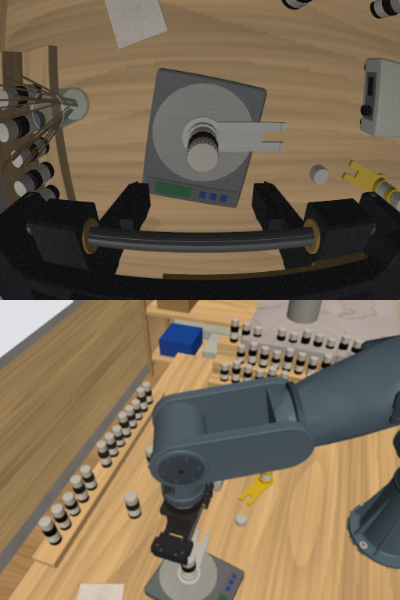

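The carrier stands upright, with its foot at (202,131) in the upper picture, in the middle of the pan. The gripper is clear above it, so I'm handing in.

```bash
python3 -c "
from bench import manip
print(manip.finish_job())"
```

```text
the job is handed in; nothing more can be done
None
```

I turned the clamp lever clockwise to its end stop (about 12 N at the stop), drew the carrier out level, and left it released and upright on the middle of the scale's pan; the job is handed in at about 21 s, and no verdict came back.

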